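Lay the backing hammer in its notched rest, lifted at its balance point

ROBOT

A 6-joint arm with a two-finger parallel gripper is mounted at the origin on the work surface. World frame = base frame: x ahead of the robot, y to its left, z up, the work surface at z = 0. Lengths are in m, angles in rad, forces in N, time in s.
With the tool pointing down it reaches from about 0.25 to 0.8 m from the base axis. Payload 3.9 kg.
Tool frame: the origin (TCP) lies at the very end of the fingers, on their centre line; the grasp point (between the pads) lies 19 mm behind it; z points along the fingers, y is the line along which they close (so a half turn about z gives the same grasp; the last joint's range is limited). The gripper opens to 85 mm and grips with 20 to 120 N. Pads are 22 mm wide; open, the fingers measure 114 mm over their backs; the gripper's body (76 mm by 85 mm) begins 54 mm behind the grasp point. The pads swing forward as they close: fully open they stand 13 mm farther back than shut.
Start: joints at [1.306, 0.26, -0.138, 1.173, 0, 1.571], TCP at [0.137, 0.507, 0.231] pointing down, gripper open.
Joint ranges: [-2.78, 2.78], [-0.83, 1.72], [-1.28, 1.37], [-1.9, 2.12], [-1.57, 1.48], [-3.14, 3.14]. Speed limits (rad/s): [2.57, 2.57, 3.14, 3.14, 3.14, 3.14].

INTERFACE

Orientations are given as a unit quaternion [x, y, z, w].
In Python, from cell import bot gives the robot as it stands.
- The arm moves only by the tool send_rows, never from a script. Its arguments are lists of equal length, an entry for each row: "offset": the shift along the tool's x, y, z in mm, a list of three; "turn": the turn, a rotation vector about the tool's x, y, z in degrees, a list of three. A call has 1 to 20 rows; each row is the pose to reach, as a shift and turn from the pose commanded when the call began, along the tool's axes at that moment; what a row does not reach only later rows make up. A row lasts 1/8 s, in which the tool goes at most 62.5 mm and 10.7 degrees, less where a joint would pass 70% of its speed; a pose out of reach is approached as far as the arm can. A call with a gripper value outside its range is refused whole. "gripper" is the gripper command: -1 is shut, 1 is fully open, values between are in proportion, set as the call begins (left out, the last holds). The fingers move at their own pace and stop on an object; "force" is the grip in N (left out, the last holds). Time passes only in rows, so rows that repeat a pose let the fingers close. It gives the time, the measured TCP pose, the force, the opening and the grip force at its end, in the units of the state.
- bot.get_state(): the state, without advancing time (a new reading comes with each control period).
- bot.camera(name): name is "scene" or "side" or "wrist"; returns (picture, depth): 384x512x3 uint8, red, green, blue; 384x512 float32, m along the optical axis (not along the pixel's ray), 0 where there is no reading.
- bot.camera_params(name): a dict with "vfov" (degrees; the focal length in pixels is half the picture's height over the tangent of half this angle, whatever the lens; pixels are square), "cx", "cy" (the principal point, pixels), "R" (3x3) and "t" (3): a world point X has camera coordinates R X + t; the wrist camera has in their place "mount" (4x4, takes a point from camera to tool coordinates, whose origin is the TCP and whose axes are the flange's). Camera axes: x right, y down, z forward; pixel columns grow to the right and rows downward; lengths in m; the calibration is good to about 2 mm. The wrist camera is an equidistant fisheye: a pixel r from the principal point sees the ray r / f radians off the axis. A picture is of the moment at which its call begins: read the wrist's pose just before it. camera_params takes no time and is no camera call.
- bot.close_job(): hands the job in; it is judged then, once.
The state is a dict: "clock": time; "q": joint angles; "dq": joint speeds; "joint_efforts": joint torques, N m; "ee_pos": TCP position; "orientation": TCP orientation; "force": force on the tool from outside, world axes, zero at the start; "ft_torque": the same for the moment, N m; "gripper_width": opening from 0.0 (shut) to 1.0 (fully open); "grip_force": force on a finger pad.
Only numpy, scipy, OpenCV 4.12 (cv2) and the standard library are available. Lean on these libraries where they do the work, as an engineer would, in place of code of your own. Each camera call takes 0.05 s, during which the arm holds its last target. There are 200 camera calls.

TASK

Put the large steel backing hammer away in the notched wooden rest. It is head-heavy, so grip it near its balance point and carry it level, then set it down gently so that its handle lies in both notches with the balance point midway between the two blocks (the head may point either way). Leave the small tack hammer where it lies.

Things in the scene. Friction and masses are not known exactly. Their poses are not given: they have to be found in the camera images.
- hammer: Large steel hammer, thick rubber grip, 340 long, 0.8 kg, lying on its side. Origin: handle centre line at its balance point, 17 above the bench, 80 from the head. x along handle to head, y to the head's round face, z up. Head at x=80: 26 thick, y -49 to 42, 34 high. Steel shank 18 wide (y), 16 high, back to x=-70; then grip 28 wide, 24 high, to x=-246 (butt 34 wide and high). All mm.
- rest: Wooden rest fixed to the bench. Origin: centre of its underside; x is the way a handle lies, z up. Base 110x110x12 mm; two notched blocks at x=-40 and 40, each 10 thick, 100 wide (y), 60 high, 70 mm open between them. Notch at y=0: flat floor 24 wide, 40 above the bench, flared 45 degrees to 64 wide. The hammer then lies with handle centre line 48 above the bench, head beyond the blocks.
- tack_hammer: Small tack hammer, not to be moved, 250 mm long, lying on the bench: plain wooden handle 20 wide, 16 high; thin straight steel head 84 x 14 x 16 mm. Origin: on the handle's centre line, 62 mm from the head's centre line, 8 mm above the bench; x along the handle to the head, z up.
There are look-alikes about, which are no part of the job. Several things have the shape of the rest; the one meant has the colours described above.

How it is judged:
On the way:
1. the large hammer is held clear of the bench (its balance point more than 70 mm up), level within 10 degrees, gripped within 40 mm of its balance point (height (world z) of hammer above 0.07 m and angle between hammer's own x axis and vertical between 1.396 and 1.745 rad and distance between the grasp point and hammer below 0.04 m and contact force between the fingers and hammer above 1 N), for 0.2 s.
At the end, for the whole second after the job is handed in: The large hammer lies still in both notches (centre line 42 to 54 mm above the bench), level and along the rest within 10 degrees, either way round, its balance point within 20 mm of the middle of the rest; the tack hammer is within 20 mm of where it was (horizontal distance between hammer and rest below 0.02 m and z of hammer in the frame of rest between 0.042 and 0.054 m and angle between the x axis of hammer and the x axis of rest, either way round below 0.175 rad and angle between hammer's own x axis and vertical between 1.396 and 1.745 rad and linear speed of hammer below 0.02 m/s and distance of tack_hammer from where it was at the start of the episode below 0.02 m); the robot touches nothing.
It fails at once if the large hammer tips more than 20 degrees from level (angle between hammer's own x axis and vertical below 1.22 rad or angle between hammer's own x axis and vertical above 1.92 rad).
It fails at once if the large hammer falls freely by more than about 13 mm (faster than 0.5 m/s with no finger on it) (contact force between the fingers and hammer below 0.1 N and linear speed of hammer above 0.5 m/s).
It fails at once if the large hammer is driven into the rest (more than 60 N between them) (contact force between hammer and rest above 60 N).
It fails at once if the tack hammer is moved by more than 20 mm (distance of tack_hammer from where it was at the start of the episode above 0.02 m).
It also fails if it takes over 42 s, if anything falls off the work surface, if the arm or the gripper's body presses on something with over 40 N, if the wrist force passes 120 N, or if a joint passes its speed limit or range.

## Working session

There is one attempt and no reset: what is moved stays moved. The work goes in short steps, Python scripts to look and compute and a tool call to move; the robot and the scene stay as the last step left them, time stands still between calls to the robot, and variables do not carry over. Pictures are saved under pics/ and viewed, at most 10 in all, crops included, and the job is handed in when it is done.

Besides the shell and the picture viewer there is one more tool, called after ">>>" by a JSON object that holds its "op" and its "data", one argument or row to a line. send_rows: Moves the arm, as the interface text tells. Its arguments: {"type":"object","properties":{"offset":{"type":"array"},"turn":{"type":"array"},"gripper":{"type":"number"},"force":{"type":"number"}},"required":["offset","turn"]}

```bash
mkdir -p pics; ls
cat > h.py <<'E'
import numpy as np, cv2
from cell import bot
def cloud(name, d, p):
    f=192/np.tan(np.radians(p["vfov"])/2)
    v,u=np.mgrid[0:384,0:512]
    c=np.stack([(u-p["cx"])/f*d,(v-p["cy"])/f*d,d],-1)
    return (c-np.array(p["t"]))@np.array(p["R"])
E
python3 - <<'E'
from h import *
for n in("scene","side"):
    im,d=bot.camera(n); p=bot.camera_params(n); np.savez(n+".npz",im=im,d=d)
    print(n,p, (d==0).mean())
    cv2.imwrite(f"pics/{n}0.png",cv2.resize(im[:,:,::-1],(800,600)))
print(bot.get_state())
E
```

```text
pics
scene {'vfov': 55.338612185474304, 'cx': 260.5790223060081, 'cy': 190.25706183548297, 'R': array([[ 0.06386751,  0.99795737,  0.00142138],
       [ 0.6884228 , -0.04302661, -0.72403229],
       [-0.7224922 ,  0.04722065, -0.68976462]]), 't': array([-0.04393294, -0.23176542,  1.27087926])} 0.003931681315104167
side {'vfov': 45.356098168712435, 'cx': 261.59673963396995, 'cy': 187.99627652763988, 'R': array([[ 0.81878277, -0.57383675,  0.01749748],
       [-0.37187758, -0.55334271, -0.74533141],
       [ 0.43738066,  0.6037576 , -0.66646449]]), 't': array([-0.29522203,  0.18273513,  0.82278501])} 0.004150390625
{'clock': 0.1, 'q': array([ 1.30598628e+00,  2.60655764e-01, -1.39237232e-01,  1.17269314e+00,
       -1.74986905e-05,  1.57083955e+00]), 'dq': array([ 0.000258  ,  0.00097257,  0.00175155, -0.00168716,  0.00090735,
       -0.00218336]), 'joint_efforts': array([-5.56141022e-04, -4.06507695e+01,  2.54527438e+01,  1.00735520e-02,
       -4.80790823e-05, -1.12000819e-06]), 'ee_pos': array([0.13725267, 0.50611239, 0.23052957]), 'orientation': array([ 1.32039856e-01,  9.91244004e-01, -8.88230331e-04, -1.09452156e-04]), 'force': array([-0.7349818 , -0.19283806, -0.81443796]), 'ft_torque': array([ 0.01002965,  0.0191452 , -0.03410189]), 'grip_force': 0.0, 'gripper_width': 0.9992614381009443}
```

View pics/scene0.png

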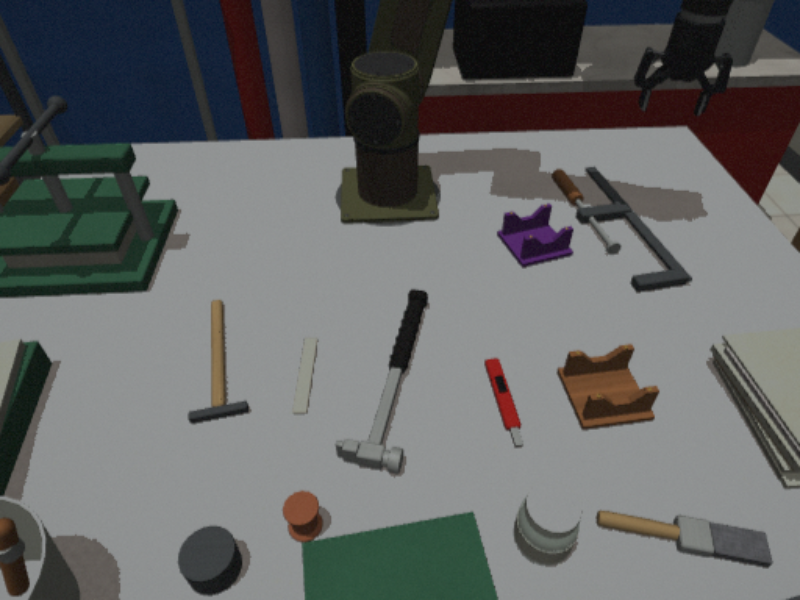

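View pics/side0.png

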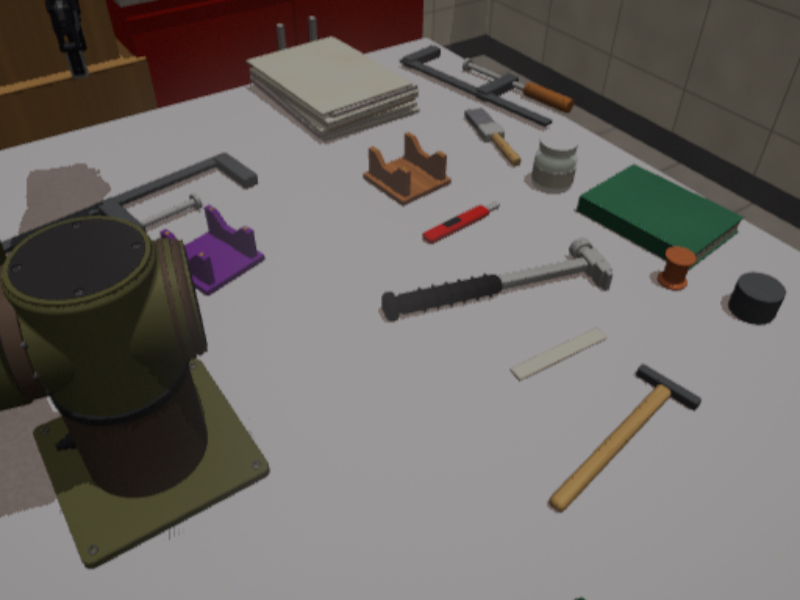

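The pictures show these candidates (scene view, 800x600):
- **Hammers:** the large steel hammer with the black grip is at (385,385), head at (372,455). The tack hammer with the wooden handle is at (218,370).
- **Rests:** the wooden brown rest is at (607,385). The purple look-alike is at (535,238), and the green press at (80,210) is no match.

I choose the black-grip hammer and the brown rest. Next I measure both and make one close crop to check the choice.

Run:
```python
from h import *
from scipy.spatial.transform import Rotation as Ro
for n,hb,rb in(("scene",(325,280,440,480),(550,335,665,435)),("side",(375,230,620,325),(355,125,460,208))):
    z=np.load(n+".npz"); im,d=z["im"],z["d"]; P=cloud(n,d,bot.camera_params(n))
    def sel(b):
        m=np.zeros(d.shape,bool); k=.64; m[int(b[1]*k):int(b[3]*k),int(b[0]*k):int(b[2]*k)]=1
        return m&(d>0)
    m=sel(hb)&(P[...,2]>.008)
    m=(cv2.connectedComponentsWithStats(m.astype(np.uint8))); L=m[1]; i=1+np.argmax(m[2][1:,4]); q=P[L==i]
    col=im[L==i].mean(1)
    # handle: grip dark points
    g=q[col<60]; s=q
    vx,vy,x0,y0=cv2.fitLine(g[:,:2].astype(np.float32),cv2.DIST_HUBER,0,.01,.01).ravel()
    a=np.array([vx,vy]); a*=np.sign(a[0]); c=np.array([x0,y0]); 
    t=(q[:,:2]-c)@a; w=(q[:,:2]-c)@np.array([-a[1],a[0]])
    print(n,"N",len(q),"grip dir",a,"c",c,"t range",t.min(),t.max(),"grip t",np.percentile((g[:,:2]-c)@a,[1,99]))
    for lo in np.arange(-.12,.28,.02):
        k=(t>lo)&(t<lo+.02)
        if k.sum()>2: print("%.2f w %.4f %.4f top %.4f col %.0f"%(lo,w[k].min(),w[k].max(),np.percentile(q[k,2],95),col[k].mean()))
    hsv=cv2.cvtColor(im,cv2.COLOR_RGB2HSV)
    r=sel(rb)&(hsv[...,1]>90)
    Q=P[r]
    print("rest bbox",Q.min(0),Q.max(0))
    for zl,zh in((.007,.017),(.052,.064)):
        k=Q[(Q[:,2]>zl)&(Q[:,2]<zh)]
        print(zl,len(k),cv2.minAreaRect(k[:,:2].astype(np.float32)*1000))
z=np.load("scene.npz")["im"]
cv2.imwrite("pics/crop.png",cv2.resize(z[170:320,190:440,::-1],(800,480),interpolation=cv2.INTER_CUBIC))
```

```text
scene N 1637 grip dir [ 0.952783 -0.303652] c [0.48910338 0.00182708] t range -0.14347995461347202 0.19736384788143674 grip t [-0.13735812  0.19465614]
-0.12 w -0.0176 0.0099 top 0.0288 col 25
-0.10 w -0.0175 0.0108 top 0.0291 col 25
-0.08 w -0.0162 0.0115 top 0.0293 col 25
-0.06 w -0.0157 0.0122 top 0.0291 col 26
-0.04 w -0.0160 0.0129 top 0.0288 col 26
-0.02 w -0.0156 0.0130 top 0.0294 col 25
0.00 w -0.0138 0.0138 top 0.0292 col 24
0.02 w -0.0126 0.0131 top 0.0277 col 58
0.04 w -0.0075 0.0101 top 0.0261 col 119
0.06 w -0.0072 0.0105 top 0.0253 col 115
0.08 w -0.0073 0.0113 top 0.0256 col 114
0.10 w -0.0059 0.0119 top 0.0258 col 115
0.12 w -0.0061 0.0125 top 0.0258 col 116
0.14 w -0.0049 0.0131 top 0.0259 col 117
0.16 w -0.0396 0.0463 top 0.0334 col 119
0.18 w -0.0436 0.0471 top 0.0333 col 93
rest bbox [0.5238884  0.24545049 0.00057422] [0.6322319  0.36329382 0.06229702]
0.007 1137 ((574.165283203125, 304.283203125), (109.08029174804688, 110.63629150390625), 5.12910270690918)
0.052 216 ((572.9369506835938, 305.0632629394531), (90.819580078125, 100.18888092041016), 5.34691047668457)

[... 451 characters left out ...]
0.0041 0.0266 top 0.0303 col 39
0.04 w -0.0009 0.0211 top 0.0273 col 97
0.06 w 0.0019 0.0206 top 0.0267 col 108
0.08 w 0.0032 0.0243 top 0.0261 col 108
0.10 w 0.0035 0.0238 top 0.0258 col 104
0.12 w 0.0044 0.0240 top 0.0260 col 105
0.14 w 0.0043 0.0261 top 0.0260 col 103
0.16 w 0.0037 0.0560 top 0.0257 col 97
0.18 w -0.0345 0.0594 top 0.0336 col 88
0.20 w -0.0319 0.0566 top 0.0344 col 123
rest bbox [5.11505589e-01 2.46574283e-01 3.46901180e-04] [0.62701043 0.35763193 0.06458685]
0.007 502 ((567.9842529296875, 303.0412902832031), (110.6942138671875, 109.31749725341797), 5.1540727615356445)
0.052 118 ((567.9007568359375, 305.3451843261719), (91.69755554199219, 101.337890625), 5.27600622177124)
```

View pics/crop.png

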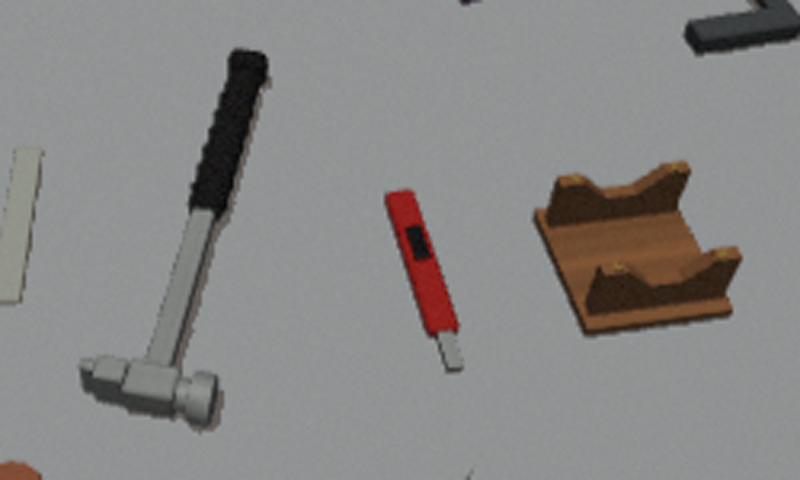

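The crop confirms the choice: black-grip hammer with its head at (150,395), brown rest at (640,250). I move above the balance point, at about (0.585, -0.026) with the handle at -15.8°. The tool is already almost aligned with it.

>>> {"op": "send_rows", "data": {
  "offset": [
    [-571,-397,50],
    [-571,-397,50],
    [-571,-397,50],
    [-571,-397,50],
    [-571,-397,50],
    [-571,-397,50],
    [-571,-397,50],
    [-571,-397,50],
    [-571,-397,50],
    [-571,-397,50],
    [-571,-397,50],
    [-571,-397,50],
    [-571,-397,50],
    [-571,-397,50],
    [-571,-397,50],
    [-571,-397,50],
    [-571,-397,50],
    [-571,-397,50]
  ],
  "turn": [
    [0,0,1],
    [0,0,1],
    [0,0,1],
    [0,0,1],
    [0,0,1],
    [0,0,1],
    [0,0,1],
    [0,0,1],
    [0,0,1],
    [0,0,1],
    [0,0,1],
    [0,0,1],
    [0,0,1],
    [0,0,1],
    [0,0,1],
    [0,0,1],
    [0,0,1],
    [0,0,1]
  ],
  "gripper": 1
}}

```text
clock: 2.35
ee_pos: [0.5845, -0.0257, 0.1814]
orientation: [0.141, 0.99, 0.0, 0.0]
force: [-0.5, 0.3, -0.6]
gripper_width: 0.997
grip_force: 0.0
```

Run:
```python
from h import *
from scipy.spatial.transform import Rotation as Ro
s=bot.get_state(); im,d=bot.camera("wrist"); p=bot.camera_params("wrist")
np.savez("w1.npz",im=im,d=d); print(s["clock"],s["q"],s["ee_pos"],s["orientation"],p)
cv2.imwrite("pics/w1.png",im[:,:,::-1])
z=np.load("scene.npz"); P=cloud("scene",z["d"],bot.camera_params("scene"))
q=P[310:356,328:374].reshape(-1,3); q=q[q[:,2]>.012]; print("jar",q.min(0),q.max(0))
```

```text
2.35 [-4.39787141e-02  3.86167994e-01 -8.42591549e-02  1.10019458e+00
  3.40334966e-05  2.37988071e-01] [ 0.58454694 -0.02571329  0.18144332] [1.40516816e-01 9.90078288e-01 2.53917705e-05 8.52392958e-05] {'vfov': 65.70646984690485, 'cx': 258.3202875366318, 'cy': 190.53272056773778, 'mount': array([[ 5.12929907e-04, -9.54553021e-01, -2.98040715e-01,
         7.65032067e-02],
       [ 9.99999756e-01,  6.30754207e-04, -2.99148900e-04,
         6.91330233e-04],
       [ 4.73543921e-04, -2.98040489e-01,  9.54553112e-01,
        -1.43529088e-01],
       [ 0.00000000e+00,  0.00000000e+00,  0.00000000e+00,
         1.00000000e+00]])}
jar [ 0.75378249 -0.02614062  0.01243367] [1.08055884 0.19351044 0.70886435]
```

View pics/w1.png

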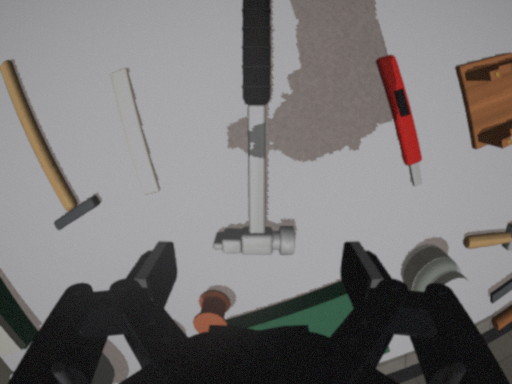

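The wrist view shows the hammer along column 257: grip/shank boundary at (257,104), head at (258,241) and fingers either side. I'll cast those points onto planes at known heights.

```bash
cat >> h.py <<'E'
from scipy.spatial.transform import Rotation as Ro
def wray(uv, p, pos, quat, z):
    f=192/np.tan(np.radians(p["vfov"])/2); uv=np.atleast_2d(np.float64(uv))
    d=uv-[p["cx"],p["cy"]]; r=np.linalg.norm(d,axis=1)+1e-9; th=r/f
    c=np.c_[d*(np.sin(th)/r)[:,None],np.cos(th)]
    M=np.array(p["mount"]); R=Ro.from_quat(quat).as_matrix()
    o=pos+R@M[:3,3]; w=c@(R@M[:3,:3]).T
    return o+w*((z-o[2])/w[:,2])[:,None]
E
python3 - <<'E'
from h import *
s=bot.get_state(); pos,q=s["ee_pos"],s["orientation"]; p=bot.camera_params("wrist"); im=np.load("w1.npz")["im"]
R=Ro.from_quat(q).as_matrix()
g=cv2.cvtColor(im,cv2.COLOR_RGB2GRAY).astype(int)
print("col profile",g[85:125:2,257]); print("head",[(r,g[r,258]) for r in range(222,264,3)]); print("row150",list(zip(range(243,273),g[150,243:273])));print("row200",list(zip(range(243,273),g[200,243:273])))
for name,uv,z in(("grip top end",(257,104),.029),("head near",(257,230),.034),("head far",(258,255),.034),("sh L130",(248.5,130),.025),("sh R130",(266,130),.025),("sh L210",(250,210),.025),("sh R210",(265,210),.025)):
    X=wray(uv,p,pos,q,z)[0]; print(name,X, "tool mm",(X-pos)@R*1000)
E
```

```text
col profile [ 44  47  45  44  48  42  46  41  47  45 109 161 167 166 164 168 165 165
 166 162]
head [(222, np.int64(156)), (225, np.int64(159)), (228, np.int64(157)), (231, np.int64(154)), (234, np.int64(88)), (237, np.int64(144)), (240, np.int64(166)), (243, np.int64(163)), (246, np.int64(159)), (249, np.int64(159)), (252, np.int64(153)), (255, np.int64(164)), (258, np.int64(167)), (261, np.int64(167))]
row150 [(243, np.int64(147)), (244, np.int64(126)), (245, np.int64(121)), (246, np.int64(116)), (247, np.int64(105)), (248, np.int64(85)), (249, np.int64(90)), (250, np.int64(102)), (251, np.int64(104)), (252, np.int64(101)), (253, np.int64(99)), (254, np.int64(98)), (255, np.int64(100)), (256, np.int64(99)), (257, np.int64(96)), (258, np.int64(99)), (259, np.int64(100)), (260, np.int64(98)), (261, np.int64(102)), (262, np.int64(95)), (263, np.int64(92)), (264, np.int64(90)), (265, np.int64(99)), (266, np.int64(111)), (267, np.int64(117)), (268, np.int64(131)), (269, np.int64(144)), (270, np.int64(152)), (271, np.int64(157)), (272, np.int64(158))]
row200 [(243, np.int64(168)), (244, 
[... 604 characters left out ...]
65)), (272, np.int64(168))]
grip top end [ 0.51415453 -0.0061605   0.029     ] tool mm [ 73.07180716  -0.74262318 152.36631894]
head near [ 0.64081191 -0.0429177   0.034     ] tool mm [-58.81160878  -0.79755195 147.37189826]
head far [ 0.67092541 -0.0505207   0.034     ] tool mm [-89.85135096   0.28072796 147.37321248]
sh L130 [ 0.53707745 -0.02173759  0.025     ] tool mm [ 46.71945179  -9.32460089 156.36742526]
sh R130 [ 0.54198053 -0.00481192  0.025     ] tool mm [ 46.72067356   8.29692984 156.36744272]
sh L210 [ 0.61984479 -0.04473934  0.025     ] tool mm [-39.17947     -8.38259373 156.37106018]
sh R210 [ 0.62434301 -0.02916727  0.025     ] tool mm [-39.16610898   7.82614705 156.37107572]
```

The balance point is at tool x +3 mm, y 0, so I descend to TCP z ≈ 3 mm and then close.

>>> {"op": "send_rows", "data": {
  "offset": [
    [3,0,50],
    [3,0,100],
    [3,0,130],
    [3,0,150],
    [3,0,162],
    [3,0,171],
    [3,0,176],
    [3,0,178],
    [3,0,178]
  ],
  "turn": [
    [0,0,0],
    [0,0,0],
    [0,0,0],
    [0,0,0],
    [0,0,0],
    [0,0,0],
    [0,0,0],
    [0,0,0],
    [0,0,0]
  ]
}}

```text
clock: 3.52
ee_pos: [0.5821, -0.0251, 0.0037]
orientation: [0.141, 0.99, 0.0, 0.0]
force: [1.0, 0.0, 0.1]
gripper_width: 1.002
grip_force: 0.0
```

>>> {"op": "send_rows", "data": {
  "offset": [
    [0,0,0],
    [0,0,0],
    [0,0,0],
    [0,0,0],
    [0,0,0],
    [0,0,0],
    [0,0,0],
    [0,0,0]
  ],
  "turn": [
    [0,0,0],
    [0,0,0],
    [0,0,0],
    [0,0,0],
    [0,0,0],
    [0,0,0],
    [0,0,0],
    [0,0,0]
  ],
  "gripper": -1,
  "force": 80
}}

```text
clock: 4.53
ee_pos: [0.5817, -0.0257, 0.0037]
orientation: [0.141, 0.99, -0.001, 0.0]
force: [-1.4, -2.8, 5.1]
gripper_width: 0.193
grip_force: 80.0
```

>>> {"op": "send_rows", "data": {
  "offset": [
    [0,0,-3],
    [0,0,-8],
    [0,0,-18],
    [0,0,-35],
    [0,0,-55],
    [0,0,-80],
    [0,0,-105],
    [0,0,-125],
    [0,0,-135],
    [0,0,-140],
    [0,0,-140],
    [0,0,-140]
  ],
  "turn": [
    [0,0,0],
    [0,0,0],
    [0,0,0],
    [0,0,0],
    [0,0,0],
    [0,0,0],
    [0,0,0],
    [0,0,0],
    [0,0,0],
    [0,0,0],
    [0,0,0],
    [0,0,0]
  ]
}}

```text
clock: 6.02
ee_pos: [0.581, -0.025, 0.1423]
orientation: [0.141, 0.99, -0.0, -0.001]
force: [1.1, -0.0, -7.8]
gripper_width: 0.192
grip_force: 78.4
```

Run:
```python
from h import *
s=bot.get_state(); print(s["clock"],s["ee_pos"],s["orientation"],s["force"],s["ft_torque"],s["gripper_width"])
im,d=bot.camera("side"); im2,_=bot.camera("wrist"); np.savez("s2.npz",im=im,d=d,w=im2)
cv2.imwrite("pics/s2.png",np.hstack([im[:,:,::-1],im2[:,:,::-1]])[:, :]) if 0 else cv2.imwrite("pics/s2.png",cv2.resize(np.vstack([im,im2])[:,:,::-1],(450,600)))
P=cloud("side",d,bot.camera_params("side"))
m=(P[...,2]>.1)&(P[...,2]<.22)&(P[...,0]>.3)&(P[...,0]<.58)&(abs(P[...,1])<.2)&(im.max(2)<90)
q=P[m]; a=np.array([np.cos(np.radians(-16)),np.sin(np.radians(-16))]); t=(q[:,:2]-s["ee_pos"][:2])@a
for lo in np.arange(-.26,.1,.02):
    k=(t>lo)&(t<lo+.02)
    if k.sum()>5: print("%.2f n%d top %.4f"%(lo,k.sum(),np.percentile(q[k,2],90)))
```

```text
6.025 [ 0.58099501 -0.02502361  0.14234596] [ 1.40638940e-01  9.90060510e-01 -7.01771662e-05 -9.33153407e-04] [ 1.14196162 -0.02050301 -7.80866585] [0.04076552 0.02512827 0.00335744] 0.19160469385194037
-0.26 n77 top 0.1707
-0.24 n160 top 0.1726
-0.22 n138 top 0.1680
-0.20 n140 top 0.1682
-0.18 n141 top 0.1687
-0.16 n137 top 0.1685
-0.14 n132 top 0.1684
-0.12 n133 top 0.1682
-0.10 n128 top 0.1677
-0.08 n55 top 0.1667
-0.06 n42 top 0.1617
-0.04 n63 top 0.1636
-0.02 n540 top 0.2146
-0.00 n80 top 0.2153
```

View pics/s2.png

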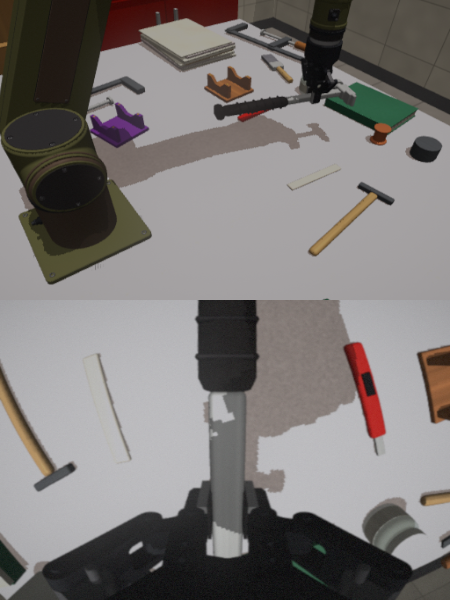

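It is held level and clear. The side view shows the hammer horizontal in the gripper, and the wrist view shows the shank centred at column 227. Next I carry it over the rest while turning it +21.4°.

>>> {"op": "send_rows", "data": {
  "offset": [
    [3,8,0],
    [10,29,0],
    [20,60,0],
    [32,96,0],
    [44,132,0],
    [56,168,0],
    [68,204,0],
    [80,240,0],
    [90,270,0],
    [98,294,0],
    [102,307,0],
    [104,312,0],
    [104,312,0],
    [104,312,0],
    [104,312,0]
  ],
  "turn": [
    [0,0,-0.5],
    [0,0,-2],
    [0,0,-4],
    [0,0,-6.5],
    [0,0,-9],
    [0,0,-11.5],
    [0,0,-14],
    [0,0,-16.5],
    [0,0,-18.5],
    [0,0,-20],
    [0,0,-21],
    [0,0,-21.4],
    [0,0,-21.4],
    [0,0,-21.4],
    [0,0,-21.4]
  ]
}}

```text
clock: 8.0
ee_pos: [0.5689, 0.3027, 0.1434]
orientation: [-0.045, 0.999, -0.0, -0.0]
force: [0.1, -0.6, -6.8]
gripper_width: 0.192
grip_force: 78.7
```

Run:
```python
from h import *
s=bot.get_state(); pos,q=s["ee_pos"],s["orientation"]; print(s["clock"],pos,q,s["force"],s["gripper_width"])
im,d=bot.camera("wrist"); a,da=bot.camera("side"); c,dc=bot.camera("scene"); np.savez("w3.npz",im=im,d=d,a=a,da=da,c=c,dc=dc,pos=pos,q=q)
cv2.imwrite("pics/w3.png",cv2.resize(im[:,:,::-1],(800,600)))
```

```text
8.0 [0.56885653 0.30267399 0.14338345] [-4.50095107e-02  9.98986550e-01 -1.25130828e-04 -3.18327713e-05] [ 0.0734585  -0.56473186 -6.79843629] 0.1920518872511962
```

View pics/w3.png

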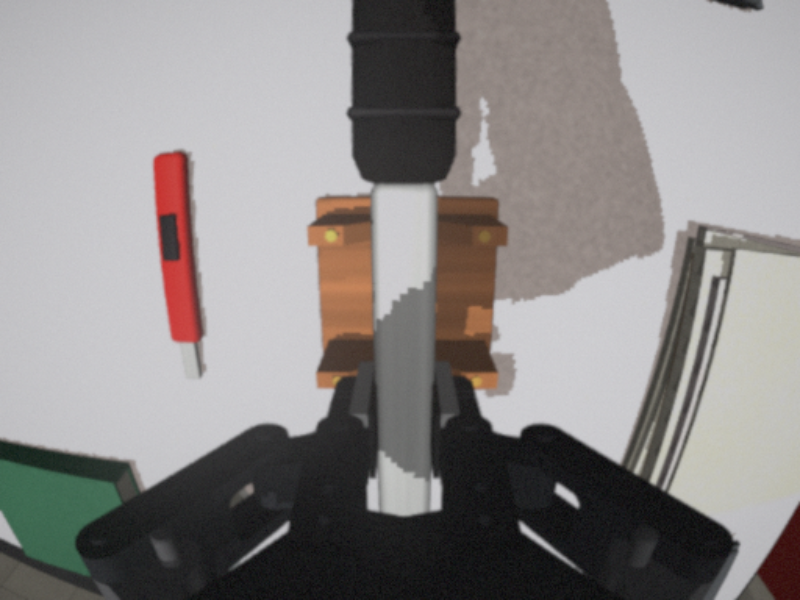

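The wrist view shows the rest directly below: rear block top at (308..507,236), front block top at (317..497,380). The shank is at column 404 and the grip edge at (404,182).

Run:
```python
from h import *
z=np.load("w3.npz"); pos,q=z["pos"],z["q"]; p=bot.camera_params("wrist"); R=Ro.from_quat(q).as_matrix()
k=.64
for n,uv,h in(("rearL",(308,236),.06),("rearR",(507,236),.06),("frL",(317,380),.06),("frR",(497,380),.06),("baseL",(318,199),.012),("baseR",(498,199),.012),("grip end",(404,182),.165),("shank1",(404,200),.165),("shank2",(404,440),.165)):
    X=wray(np.array(uv)*k,p,pos,q,h)[0]; print(n,X.round(4),"tool",((X-pos)@R*1000).round(1))
for n,dk,ik in(("side","da","a"),("scene","dc","c")):
    P=cloud(n,z[dk],bot.camera_params(n)); im=z[ik]
    hsv=cv2.cvtColor(im,cv2.COLOR_RGB2HSV)
    m=(P[...,2]>.11)&(P[...,2]<.185)&(P[...,0]>.25)&(P[...,0]<.72)&(abs(P[...,1]-.29)<.12)
    Q=P[m]; a=np.array([np.cos(np.radians(5.2)),np.sin(np.radians(5.2))]); t=(Q[:,:2]-pos[:2])@a; w=(Q[:,:2]-pos[:2])@[-a[1],a[0]]
    print(n,"t",np.percentile(t,[.3,99.7]))
    for lo in np.arange(-.24,.1,.04):
        kk=(t>lo)&(t<lo+.04)
        if kk.sum()>5: print("%.2f w %.4f..%.4f top %.4f"%(lo,*np.percentile(w[kk],[3,97]),np.percentile(Q[kk,2],95)))
    # anything low near head landing spot
    m=(P[...,2]>.02)&(P[...,2]<.1)&(P[...,0]>.63)&(P[...,0]<.72)&(abs(P[...,1]-.31)<.08); print("obst",m.sum())
```

```text
rearL [0.5355 0.2522 0.06  ] tool [ 37.8 -47.2  83.4]
rearR [0.5264 0.3516 0.06  ] tool [37.9 52.6 83.4]
frL [0.6154 0.2594 0.06  ] tool [-42.4 -47.3  83.4]
frR [0.6064 0.3589 0.06  ] tool [-42.4  52.6  83.4]
baseL [0.5215 0.2478 0.012 ] tool [ 52.1 -50.4 131.4]
baseR [0.5117 0.3548 0.012 ] tool [ 52.3  57.  131.4]
grip end [0.4994 0.2973 0.165 ] tool [ 69.7   0.9 -21.6]
shank1 [0.5041 0.2977 0.165 ] tool [ 65.    0.9 -21.6]
shank2 [0.5775 0.3044 0.165 ] tool [ -8.8   0.9 -21.6]
side t [-0.24488093  0.09139654]
-0.24 w -0.0164..0.0123 top 0.1737
-0.20 w -0.0135..0.0102 top 0.1700
-0.16 w -0.0143..0.0112 top 0.1699
-0.12 w -0.0135..0.0132 top 0.1694
-0.08 w -0.0109..0.0073 top 0.1669
-0.04 w -0.0204..0.0163 top 0.1817
0.00 w -0.0204..0.0123 top 0.1773
0.04 w -0.0456..0.0119 top 0.1720
0.08 w -0.0468..0.0291 top 0.1738
obst 0
scene t [-0.23676981  0.10007083]
-0.24 w -0.0160..0.0118 top 0.1723
-0.20 w -0.0142..0.0128 top 0.1683
-0.16 w -0.0142..0.0112 top 0.1685
-0.12 w -0.0139..0.0111 top 0.1685
-0.08 w -0.0123..0.0081 top 0.1645
-0.04 w -0.0211..0.0113 top 0.1808
0.00 w -0.0205..0.0192 top 0.1815
0.04 w -0.0324..0.0353 top 0.1724
0.08 w -0.0472..0.0392 top 0.1731
obst 0
```

The rest's centre is 2 mm ahead of the hammer's balance point and 2 mm to the +y side of the tool. I shift by that and lower to about 8 mm above the seat.

>>> {"op": "send_rows", "data": {
  "offset": [
    [-1,1,5],
    [-2,2,20],
    [-2,2,40],
    [-2,2,60],
    [-2,2,76],
    [-2,2,88],
    [-2,2,96],
    [-2,2,100],
    [-2,2,100],
    [-2,2,100]
  ],
  "turn": [
    [0,0,0],
    [0,0,0],
    [0,0,0],
    [0,0,0],
    [0,0,0],
    [0,0,0],
    [0,0,0],
    [0,0,0],
    [0,0,0],
    [0,0,0]
  ]
}}

```text
clock: 9.4
ee_pos: [0.5711, 0.306, 0.044]
orientation: [-0.046, 0.999, 0.0, 0.001]
force: [0.1, 0.8, -7.4]
gripper_width: 0.191
grip_force: 78.7
```

>>> {"op": "send_rows", "data": {
  "offset": [
    [0,0,1],
    [0,0,2],
    [0,0,3],
    [0,0,4],
    [0,0,5],
    [0,0,6],
    [0,0,6.5],
    [0,0,6.5]
  ],
  "turn": [
    [0,0,0],
    [0,0,0],
    [0,0,0],
    [0,0,0],
    [0,0,0],
    [0,0,0],
    [0,0,0],
    [0,0,0]
  ]
}}

```text
clock: 10.4
ee_pos: [0.5705, 0.3057, 0.0367]
orientation: [-0.046, 0.999, -0.0, -0.0]
force: [-0.7, -0.5, -8.2]
gripper_width: 0.19
grip_force: 78.7
```

Still hanging freely (-8 N), with about 2 mm to go.

>>> {"op": "send_rows", "data": {
  "offset": [
    [0,0,0.5],
    [0,0,1],
    [0,0,1.5],
    [0,0,2],
    [0,0,2]
  ],
  "turn": [
    [0,0,0],
    [0,0,0],
    [0,0,0],
    [0,0,0],
    [0,0,0]
  ]
}}

```text
clock: 11.02
ee_pos: [0.5705, 0.3057, 0.0348]
orientation: [-0.046, 0.999, 0.0, 0.0]
force: [-0.1, 1.1, -7.4]
gripper_width: 0.191
grip_force: 78.9
```

>>> {"op": "send_rows", "data": {
  "offset": [
    [0,0,0.3],
    [0,0,0.6],
    [0,0,0.9],
    [0,0,0.9]
  ],
  "turn": [
    [0,0,0],
    [0,0,0],
    [0,0,0],
    [0,0,0]
  ]
}}

```text
clock: 11.52
ee_pos: [0.5706, 0.3057, 0.0348]
orientation: [-0.046, 0.999, 0.0, 0.0]
force: [-2.8, -1.3, 2.6]
gripper_width: 0.192
grip_force: 80.0
```

Contact: the weight is now on the rest. I release with a partial opening (about 42 mm) and look before rising.

>>> {"op": "send_rows", "data": {
  "offset": [
    [0,0,0],
    [0,0,0],
    [0,0,0],
    [0,0,0],
    [0,0,0],
    [0,0,0]
  ],
  "turn": [
    [0,0,0],
    [0,0,0],
    [0,0,0],
    [0,0,0],
    [0,0,0],
    [0,0,0]
  ],
  "gripper": 0.1
}}

```text
clock: 12.28
ee_pos: [0.5706, 0.3057, 0.0339]
orientation: [-0.046, 0.999, 0.0, 0.0]
force: [0.4, -0.4, -0.4]
gripper_width: 0.551
grip_force: 0.0
```

>>> {"op": "send_rows", "data": {
  "offset": [
    [0,0,-5],
    [0,0,-20],
    [0,0,-45],
    [0,0,-80],
    [0,0,-120],
    [0,0,-150],
    [0,0,-160],
    [0,0,-160],
    [0,0,-160]
  ],
  "turn": [
    [0,0,0],
    [0,0,0],
    [0,0,0],
    [0,0,0],
    [0,0,0],
    [0,0,0],
    [0,0,0],
    [0,0,0],
    [0,0,0]
  ]
}}

```text
clock: 13.4
ee_pos: [0.5697, 0.3053, 0.1924]
orientation: [-0.046, 0.999, -0.001, -0.001]
force: [-0.2, 0.4, -1.0]
gripper_width: 0.549
grip_force: 0.0
```

Run:
```python
from h import *
s=bot.get_state(); pos,q=s["ee_pos"],s["orientation"]; print(s["clock"],pos,q,s["force"])
im,d=bot.camera("wrist"); a,da=bot.camera("side"); np.savez("w4.npz",im=im,pos=pos,q=q)
cv2.imwrite("pics/w4.png",cv2.resize(np.vstack([im,a])[:,:,::-1],(400,600)))
P=cloud("side",da,bot.camera_params("side"))
ax=np.array([np.cos(.091),np.sin(.091)]); t=(P[...,:2]-[.5705,.3057])@ax; w=(P[...,:2]-[.5705,.3057])@[-ax[1],ax[0]]
for lo in np.arange(-.24,.1,.04):
    k=(t>lo)&(t<lo+.04)&(abs(w)<.012)&(P[...,2]<.09)
    print("%.2f top %.4f"%(lo,np.percentile(P[k][:,2],95)))
```

```text
13.4 [0.56969886 0.30526924 0.19240192] [-4.56068208e-02  9.98958577e-01 -5.79113916e-04 -1.20134474e-03] [-0.20442191  0.42585816 -0.99142089]
-0.24 top 0.0649
-0.20 top 0.0610
-0.16 top 0.0613
-0.12 top 0.0611
-0.08 top 0.0583
-0.04 top 0.0576
0.00 top 0.0568
0.04 top 0.0628
0.08 top 0.0629
```

View pics/w4.png

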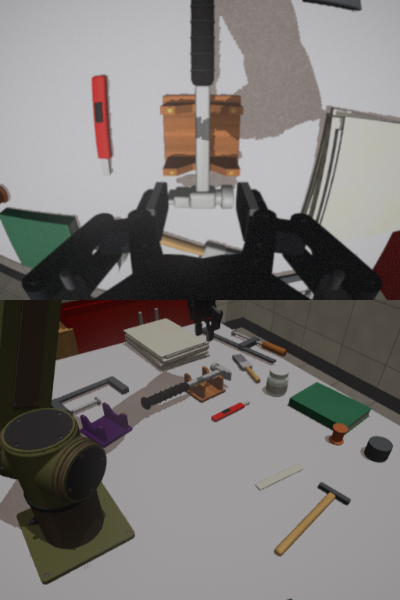

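The pictures show the hammer seated in both notches: shank at (203,135), head at (203,197) beyond the front block. The heights read level at about 49 mm, and the arm is clear.

```bash
python3 -c "
from cell import bot
print(bot.close_job())"
```

```text
the job is handed in; nothing more can be done
None
```

The large hammer lies level in both notches of the wooden rest, its balance point within a few mm of the middle by my measurements; the tack hammer was not touched, and the job was handed in at about 13.5 s (no verdict was returned).

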